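# Level the display riser and hold the spirit level down on it

### The job

Level the wooden display riser on the counter: first lay the spirit level flat along the middle of the board, square with its long edges, and let go of it; its bubble runs off to the high end. Then turn the knob of the riser's levelling foot until the bubble rests centred between the two lines of the vial. Finally press the level down firmly on the board from above (about 10 N), bubble still centred, to prove that the riser stands firm, and finish while still pressing; leave the goods on the counter alone.

Things in the scene. Friction and masses are not known exactly. Their poses are not given: they have to be found in the camera images.
- board_mid (a point): Centre of the top face of the riser's light wooden board (130 mm wide, 320 mm long, 20 mm thick, top 70 mm above the counter). x runs across it, y along it towards the levelling foot, z up. The -y end stands on two fixed feet, 145 mm from the middle, about which the board tilts; the +y end stands on the levelling foot and starts 1 to 2 mm low.
- knob_mid (a point): Centre of the black fluted round knob (44 mm across, 24 mm high, 100 to 124 mm above the counter) on the levelling foot's upright screw, 187 mm from the board's middle in its +y. It turns about the vertical (0.08 N m), stays where left, keeps its height; grip it at any angle. Right-hand thread, 4 mm a turn: clockwise from above raises this end of the board. The point turns with it.
- level_mid (a point): Centre (half-way up) of the spirit level, an aluminium bar 200 mm long (x), 24 mm wide (y), 40 mm high (z, up), 0.31 kg, standing on the counter on its base. The greenish vial, 54 mm long, lies along the middle of its top, read from above; its two black lines are 17 mm apart. The top may be pressed anywhere. Either way round on the board will do.
- bubble (a joint): Position (m) of the pale 14 mm long bubble along the vial, along the level's x, 0 in the middle, stops at +-0.0115. It moves to the high end and takes 2 s to settle. With the level along the board, 1 rad of the knob (0.64 mm at the foot) moves it 3 mm: clockwise moves it towards the foot.
- board: The riser's board with its steel frame: tilts by a fraction of a degree about its two fixed feet. Its origin lies on the counter between the two fixed feet (145 mm from the board's middle in -y, 70 mm below the top face), its axes are those of board_mid.
- level: The same spirit level; this origin is the centre of its underside.
- bowl: Dark wooden bowl, 110 mm across, 50 mm high, a bystander; origin at the centre of its underside.
- vase: White ceramic vase, 76 mm across, 140 mm high, a bystander; origin at the centre of its underside.
- spoon: Dark wooden spoon 200 mm long, lying flat on the counter, a bystander; origin at the middle of its underside.
There are look-alikes about, which are no part of the job. Of the things shaped like the level, the aluminium one is meant.

How it is judged:
By the outcome, as a careful person would: the job done as asked, in the order asked, and still so for the second after the job is handed in, while the arm keeps its last pose, push and grip.
It also fails if it takes over 67 s, if anything falls off the work surface, if the arm or the gripper's body presses on something with over 40 N, if the wrist force passes 120 N, or if a joint passes its speed limit or range.

### The arm

A 6-joint arm with a two-finger parallel gripper is mounted at the origin on the work surface. World frame = base frame: x ahead of the robot, y to its left, z up, the work surface at z = 0. Lengths are in m, angles in rad, forces in N, time in s.
With the tool pointing down it reaches from about 0.3 to 0.875 m from the base axis. Payload 4.2 kg.
Tool frame: the origin (TCP) lies midway between the tips of the shut fingers; the grasp point (between the pads) lies 19 mm behind it; z points along the fingers, y is the line along which they close (so a half turn about z gives the same grasp; the last joint's range is limited). The gripper opens to 85 mm and grips with 20 to 120 N. Pads are 22 mm wide; open, the fingers measure 114 mm over their backs; the gripper's body (76 mm by 85 mm) begins 54 mm behind the grasp point. The pads swing forward as they close: fully open they stand 13 mm farther back than shut.
Start: joints at [1.193, 0.32, 1.565, -0, 1.257, -0.02], TCP at [0.201, 0.539, 0.231] pointing down, gripper open.
Joint ranges: [-3.11, 3.11], [-0.84, 2.01], [0.21, 2.61], [-1.34, 4.49], [0.05, 2.63], [-2.56, 2.56]. Speed limits (rad/s): [2.57, 2.57, 3.14, 3.14, 3.14, 3.14].

### API

Orientations are given as a 3x3 rotation matrix whose columns are the frame's x, y, z axes.
In Python, from bench import readout, viewer, ticket gives the robot as it stands. The module is installed in compiled form; this text tells all that it offers.
- The arm moves only by the tool play_rows, never from a script. Its argument "targets" is a list of rows, each a list of 7 numbers: the shift along the tool's x, y, z in cm, then the turn, a rotation vector about the tool's x, y, z in units of 8 degrees (1.0 is 8 degrees), then the finger opening in cm, from 0 to 8.54. A call has 1 to 10 rows; each row shifts and turns the commanded pose from where the row before left it, along the tool's axes as they then stand; what a row does not reach is not made up. A row lasts 1/8 s, in which the tool goes at most 62.5 mm and 10.7 degrees, less where a joint would pass 70% of its speed; a pose out of reach is approached as far as the arm can. A call with a gripper value outside its range is refused whole. The fingers move at their own pace and stop on an object; the grip force is fixed at half the most. Time passes only in rows, so rows that do not move let the fingers close. It gives the time, the measured TCP pose, the force, the opening and the grip force at its end, in the units of the state.
- readout.state(): the state, without advancing time (a new reading comes with each control period).
- viewer.camera(name): name is "side" or "top"; returns a dict with "color" (384x512x3 uint8, red, green, blue), "depth" (384x512 float32, m along the optical axis (not along the pixel's ray), 0 where there is no reading), "intrinsics" (3x3 intrinsics, pixels), "xyz" and "rotation" of the camera in the world. Camera axes: x right, y up, looking along -z (the intrinsics and any distortion apply to the point x, -y, -z); pixel columns grow to the right and rows downward; lengths in m; the calibration is good to about 2 mm. A picture is of the moment at which its call begins.
- ticket.hand_in(): hands the job in; it is judged then, once.
The state is a dict: "t": time; "joint_positions": joint angles; "joint_vel": joint speeds; "joint_efforts": joint torques, N m; "ee_pos": TCP position; "tcp_rot": TCP orientation; "force": force on the tool from outside, world axes, zero at the start; "moment": the same for the moment, N m; "opening": opening from 0.0 (shut) to 1.0 (fully open); "grip_force": force on a finger pad.
Only numpy, scipy, OpenCV 4.12 (cv2) and the standard library are available. Lean on these libraries where they do the work, as an engineer would, in place of code of your own. Each camera call takes 0.05 s, during which the arm holds its last target. There are 200 camera calls.

## Working session

There is one attempt and no reset: what is moved stays moved. The work goes in short steps, Python scripts to look and compute and a tool call to move; the robot and the scene stay as the last step left them, time stands still between calls to the robot, and variables do not carry over. Pictures are saved under pics/ and viewed, at most 10 in all, crops included, and the job is handed in when it is done.

Besides the shell and the picture viewer there is one more tool, called by a JSON object that holds its "name" and its "arguments". play_rows: Moves the arm, as the interface text tells. Its arguments: {"type":"object","properties":{"targets":{"type":"array"}},"required":["targets"]}

```bash
mkdir -p pics
cat > h.py <<'E'
import numpy as np, cv2
from bench import readout, viewer, ticket
def snap(name,fn=None,crop=None,scale=1):
    c=viewer.camera(name)
    np.savez(f'{name}.npz',**{k:np.array(v) for k,v in c.items()})
    if fn:
        im=c['color'][...,::-1]
        if crop: r0,r1,c0,c1=crop; im=im[r0:r1,c0:c1]
        cv2.imwrite(f'pics/{fn}',cv2.resize(im,None,fx=scale,fy=scale,interpolation=cv2.INTER_CUBIC))
    return c
def load(name): return dict(np.load(f'{name}.npz'))
def world(c,u,v,d=None,z=None):
    K=c['intrinsics']; r=np.array([(u-K[0,2])/K[0,0],-(v-K[1,2])/K[1,1],-1.]); r=c['rotation']@r
    if z is not None: return c['xyz']+r*(z-c['xyz'][2])/r[2]
    if d is None: d=c['depth'][int(round(v)),int(round(u))]
    return c['xyz']+r*d
E
python3 - <<'E'
from h import *
a=snap('top');b=snap('side')
for c in(a,b):print(c['xyz'],c['rotation'].round(3).tolist(),c['intrinsics'].tolist())
cv2.imwrite('pics/a1.png',np.hstack([cv2.resize(x['color'][...,::-1],(400,300)) for x in(a,b)]))
cv2.imwrite('pics/a2.png',cv2.resize(a['color'][...,::-1],(800,600)))
s=readout.state();print(s['t'],s['tcp_rot'],s['force'])
E
```

```text
[ 0.30922701 -0.10781314  1.18501437] [[0.029, 0.985, -0.171], [-1.0, 0.03, 0.004], [0.009, 0.171, 0.985]] [[424.54469801687554, 0.0, 257.9922163091734], [0.0, 424.54469801687554, 194.5267368920323], [0.0, 0.0, 1.0]]
[-0.16311921 -1.12944375  0.90594252] [[0.839, 0.282, -0.466], [-0.544, 0.472, -0.694], [0.024, 0.835, 0.55]] [[495.62153323230285, 0.0, 253.59459065858994], [0.0, 495.62153323230285, 188.66976661701696], [0.0, 0.0, 1.0]]
0.1 [[-9.36676916e-01  3.50194261e-01 -5.78114839e-04]
 [ 3.50194737e-01  9.36675800e-01 -1.44654153e-03]
 [ 3.49356370e-05 -1.55739483e-03 -9.99998787e-01]] [ 0.26312244 -0.97180454  0.56278286]
```

View pics/a2.png

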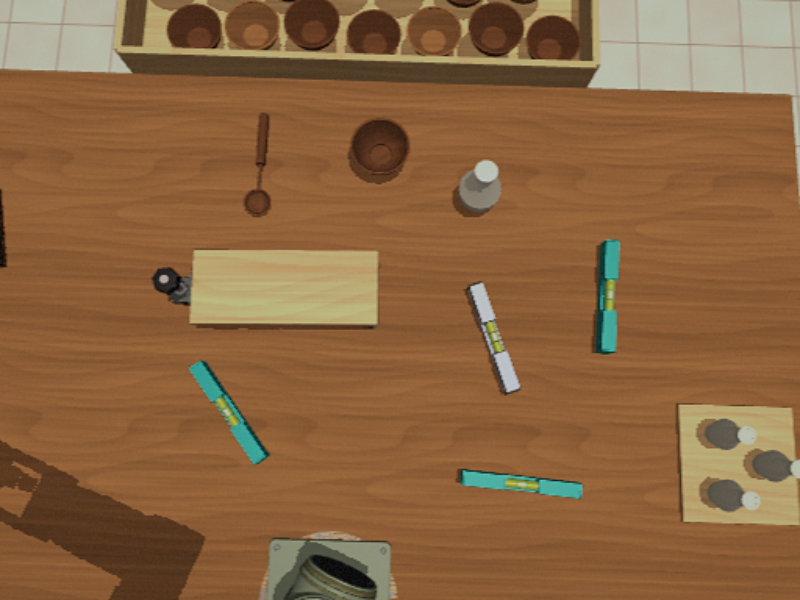

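View pics/a1.png

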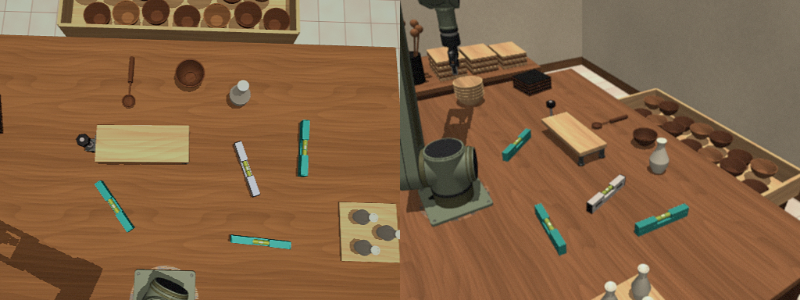

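Candidates for the level (top picture, 800x600): white/aluminium at (494,337), and teal ones at (608,297), (228,412) and (521,484). I choose the aluminium one. The board is at (285,288) and the knob at (165,280).

Run:
```python
from h import *
c=load('top');im=c['color'].astype(int)
hsv=cv2.cvtColor(c['color'],cv2.COLOR_RGB2HSV)
L=im[175:255,290:345]; B=im[150:215,90:250]
A=cv2.resize(L[...,::-1].astype(np.uint8),None,fx=5,fy=5,interpolation=2);D=cv2.resize(B[...,::-1].astype(np.uint8),None,fx=3,fy=3,interpolation=2)
o=np.zeros((400,760,3),np.uint8);o[:400,:275]=A;o[:195,280:760]=D;cv2.imwrite('pics/b.png',o)
def rect(m,z,name):
    n,l,s,_=cv2.connectedComponentsWithStats(m.astype(np.uint8));k=1+s[1:,4].argmax()
    v,u=np.where(l==k);P=np.array([world(c,a,b,z=z)[:2] for a,b in zip(u,v)],np.float32)
    r=cv2.minAreaRect(P);print(name,r,len(P),'boxmid',cv2.boxPoints(r).round(3).tolist())
m=np.zeros(im.shape[:2],bool);m[175:255,290:345]=(hsv[175:255,290:345,1]<60)&(hsv[175:255,290:345,2]>120)
m2=m.astype(np.uint8);m2=cv2.morphologyEx(m2,cv2.MORPH_CLOSE,np.ones((15,15)))
rect(m2,.04,'level')
m=np.zeros(im.shape[:2],bool);m[150:215,115:250]=(hsv[150:215,115:250,2]>165)
rect(m,.07,'board')
m=np.zeros(im.shape[:2],bool);m[165:200,94:116]=(hsv[165:200,94:116,2]<75)
rect(m,.124,'knob')
print([world(c,*p).round(3) for p in[(182,184),(105,178),(305,185),(323,240)]])
```

```text
level ((0.4556970000267029, -0.2708193063735962), (0.19400335848331451, 0.02832247130572796), 19.911006927490234) 661 boxmid [[0.36000001430511475, -0.29100000858306885], [0.36899998784065247, -0.31700000166893005], [0.5519999861717224, -0.25099998712539673], [0.5419999957084656, -0.2240000069141388]]
board ((0.5285450220108032, 0.0930391252040863), (0.12827035784721375, 0.3181619346141815), 1.2093690633773804) 5564 boxmid [[0.460999995470047, 0.25099998712539673], [0.46799999475479126, -0.06700000166893005], [0.5960000157356262, -0.06499999761581421], [0.5889999866485596, 0.2529999911785126]]
knob ((0.5161513090133667, 0.26776447892189026), (0.06302466988563538, 0.041079699993133545), 56.33810043334961) 248 boxmid [[0.4819999933242798, 0.2529999911785126], [0.515999972820282, 0.23000000417232513], [0.5509999990463257, 0.28299999237060547], [0.5170000195503235, 0.3050000071525574]]
[array([0.526, 0.092, 0.065]), array([0.523, 0.276, 0.13 ]), array([ 0.539, -0.241,  0.036]), array([ 0.389, -0.291,  0.04 ])]
```

View pics/b.png

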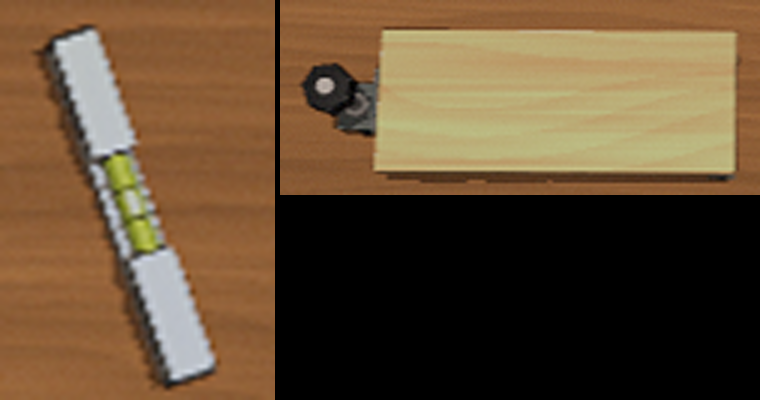

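The crop confirms the aluminium level with its yellow-green vial, bubble at (133,202) in the crop. The black knob is at (325,86), at the foot end. I'll move over the level first.

{"name": "play_rows", "arguments": {"targets": [[-3.7,-4.8,0,0,0,0,6],[-3.7,-4.8,0,0,0,0,6],[-3.7,-4.8,0,0,0,0,6],[-3.7,-4.8,0,0,0,0,6],[-3.7,-4.8,0,0,0,0,6],[-3.7,-4.8,0,0,0,0,6],[-3.7,-4.8,0,0,0,0,6],[-3.7,-4.8,0,0,0,0,6],[-3.7,-4.8,0,0,0,0,6],[-3.7,-4.8,0,0,0,0,6]]}}

```text
t: 1.35
ee_pos: [0.3799, -0.0426, 0.2313]
tcp_rot: [[-0.937, 0.351, 0.001], [0.351, 0.937, 0.0], [-0.0, 0.001, -1.0]]
force: [1.6, 1.2, -0.5]
opening: 0.708
grip_force: 0.0
```

{"name": "play_rows", "arguments": {"targets": [[-3.7,-4.8,0,0,0,0,6],[-3.7,-4.8,0,0,0,0,6],[-3.7,-4.8,0,0,0,0,6],[-3.7,-4.8,0,0,0,0,6],[0,0,1,0,0,1.25,6],[0,0,1,0,0,1.25,6],[0,0,1,0,0,1.25,6],[0,0,1,0,0,1.25,6],[0,0,1,0,0,1.25,6],[0,0,1,0,0,1.25,6]]}}

```text
t: 2.6
ee_pos: [0.4509, -0.2721, 0.1705]
tcp_rot: [[-0.159, 0.987, -0.001], [0.987, 0.159, 0.001], [0.001, -0.001, -1.0]]
force: [0.3, 0.2, 0.8]
opening: 0.701
grip_force: 0.0
```

{"name": "play_rows", "arguments": {"targets": [[0,0,1,0,0,1.25,6],[0,0,1,0,0,1.25,6],[0,0,1,0,0,1.25,6],[0,0,1,0,0,1.25,6],[0,0,1,0,0,1.25,6],[0,0,1,0,0,1.25,6],[0,0,1,0,0,1.25,6],[0,0,1,0,0,1.2,6],[0,0,0,0,0,0,6]]}}

```text
t: 3.72
ee_pos: [0.4505, -0.2718, 0.0904]
tcp_rot: [[0.94, 0.342, -0.002], [0.342, -0.94, 0.001], [-0.001, -0.002, -1.0]]
force: [0.5, 0.1, 0.0]
opening: 0.702
grip_force: 0.0
```

```bash
cat >> h.py <<'E'
def go(x,y,z,yaw):
    """remaining move in tool units (cm, 8-degree turns); yaw = world angle (deg) of tool y"""
    s=readout.state();R=np.array(s['tcp_rot']);p=np.array(s['ee_pos'])
    a=np.deg2rad(yaw);Y=np.array([np.cos(a),np.sin(a),0]);Z=np.array([0,0,-1.]);T=np.c_[np.cross(Y,Z),Y,Z]
    rv=cv2.Rodrigues(R.T@T)[0].ravel()
    print('t',s['t'],'pos',p.round(4),'yaw',np.rad2deg(np.arctan2(R[1,1],R[0,1])).round(2),'F',np.round(s['force'],2),'open',s['opening'],'grip',s['grip_force'])
    print('shift cm',(R.T@(np.array([x,y,z])-p)*100).round(2),'turn8',(np.rad2deg(rv)/8).round(3))
E
python3 - <<'E'
from h import *
go(.456,-.271,.010,-70)
c=snap('top','c1.png',(165,265,270,370),6)
E
```

```text
t 3.725 pos [ 0.4505 -0.2718  0.0904] yaw -69.99 F [0.55 0.06 0.03] open 0.7020913097726121 grip 0.0
shift cm [0.55 0.13 8.04] turn8 [-0.015  0.011  0.002]
```

View pics/c1.png

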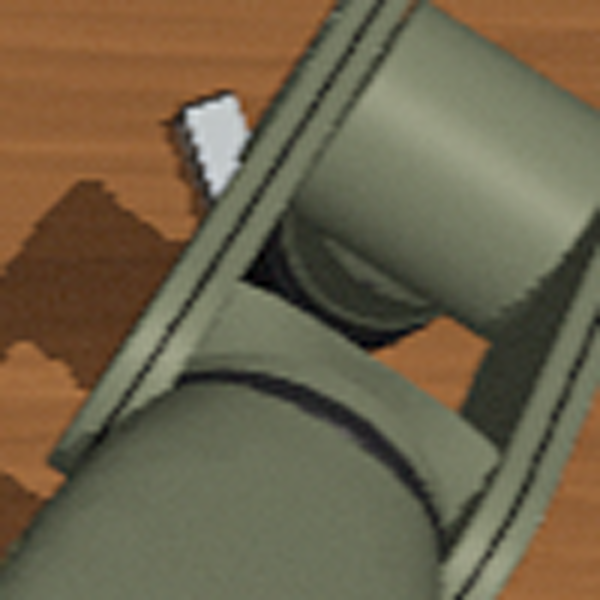

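The arm hides the level from above, with only its far end showing at about (215,140). The measured pose looks sound, so I'll descend and grip.

{"name": "play_rows", "arguments": {"targets": [[0.5,0.1,0,0,0,0,6],[0,0,3,0,0,0,6],[0,0,2.5,0,0,0,6],[0,0,1.5,0,0,0,6],[0,0,1.0,0,0,0,6],[0,0,0,0,0,0,6],[0,0,0,0,0,0,0],[0,0,0,0,0,0,0],[0,0,0,0,0,0,0],[0,0,0,0,0,0,0]]}}

```text
t: 5.03
ee_pos: [0.4568, -0.2718, 0.0122]
tcp_rot: [[0.94, 0.34, 0.001], [0.34, -0.94, -0.001], [0.001, 0.001, -1.0]]
force: [-0.3, 0.9, 6.0]
opening: 0.268
grip_force: 60.4
```

{"name": "play_rows", "arguments": {"targets": [[0,0,0,0,0,0,0],[0,0,0,0,0,0,0],[0,0,-2,0,0,0,0],[0,0,-4,0,0,0,0],[0,0,-4,0,0,0,0],[0,0,-3,0,0,0,0],[0,0,0,0,0,0,0]]}}

```text
t: 5.9
ee_pos: [0.4572, -0.2721, 0.1428]
tcp_rot: [[0.94, 0.34, 0.004], [0.34, -0.94, -0.002], [0.003, 0.003, -1.0]]
force: [-0.7, 0.7, -3.5]
opening: 0.266
grip_force: 59.6
```

Run:
```python
from h import *
go(.5285,.093,.15,1.2)
c=snap('side','d1.png',(190,330,200,360),5)
```

```text
t 5.9 pos [ 0.4572 -0.2721  0.1428] yaw -70.1 F [-0.66  0.67 -3.48] open 0.26593678402705073 grip 59.58203315734863
shift cm [ 19.14 -31.9   -0.78] turn8 [ 3.400e-02 -2.000e-03 -8.912e+00]
```

View pics/d1.png

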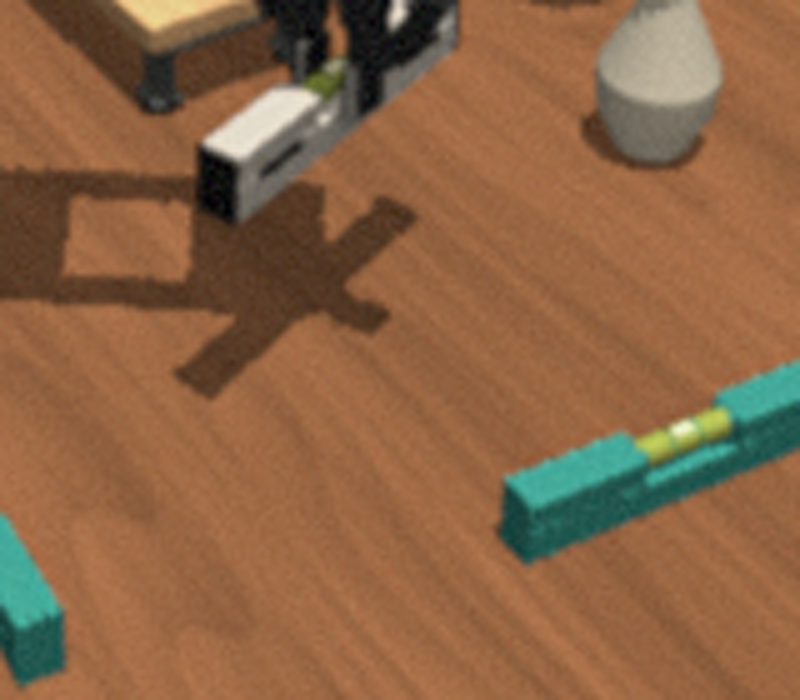

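Held level and near its middle (left end at (218,150), pads at about (345,80)). Next it goes to the board.

{"name": "play_rows", "arguments": {"targets": [[2.7,-4.5,0,0,0,0,0],[2.7,-4.5,0,0,0,0,0],[2.7,-4.5,0,0,0,0,0],[2.7,-4.6,0,0,0,0,0],[2.8,-4.6,0,0,0,0,0],[2.8,-4.6,0,0,0,0,0],[2.8,-4.6,0,0,0,0,0],[0,0,0,0,0,-0.99,0],[0,0,0,0,0,-0.99,0],[0,0,0,0,0,-0.99,0]]}}

```text
t: 7.2
ee_pos: [0.5266, 0.0939, 0.1385]
tcp_rot: [[0.72, 0.694, -0.005], [0.694, -0.72, -0.001], [-0.004, -0.003, -1.0]]
force: [-1.0, -0.1, -2.4]
opening: 0.267
grip_force: 60.1
```

{"name": "play_rows", "arguments": {"targets": [[0,0,0,0,0,-0.99,0],[0,0,0,0,0,-0.99,0],[0,0,0,0,0,-0.99,0],[0,0,1,0,0,-0.99,0],[0,0,1,0,0,-0.99,0],[0,0,1,0,0,-0.99,0],[0,0,0,0,0,0,0],[0,0,0,0,0,0,0]]}}

```text
t: 8.2
ee_pos: [0.5278, 0.0937, 0.1104]
tcp_rot: [[-0.019, 1.0, -0.002], [1.0, 0.019, -0.0], [-0.0, -0.002, -1.0]]
force: [0.4, -0.9, -3.0]
opening: 0.263
grip_force: 60.0
```

Run:
```python
from h import *
go(.5285,.093,.0825,1.2)
c=snap('side','e1.png',(120,230,170,300),6)
```

```text
t 8.2 pos [0.5278 0.0937 0.1104] yaw 1.07 F [ 0.39 -0.87 -3.02] open 0.2627777324248822 grip 60.04467487335205
shift cm [-0.08  0.08  2.79] turn8 [-0.013  0.001 -0.016]
```

View pics/e1.png

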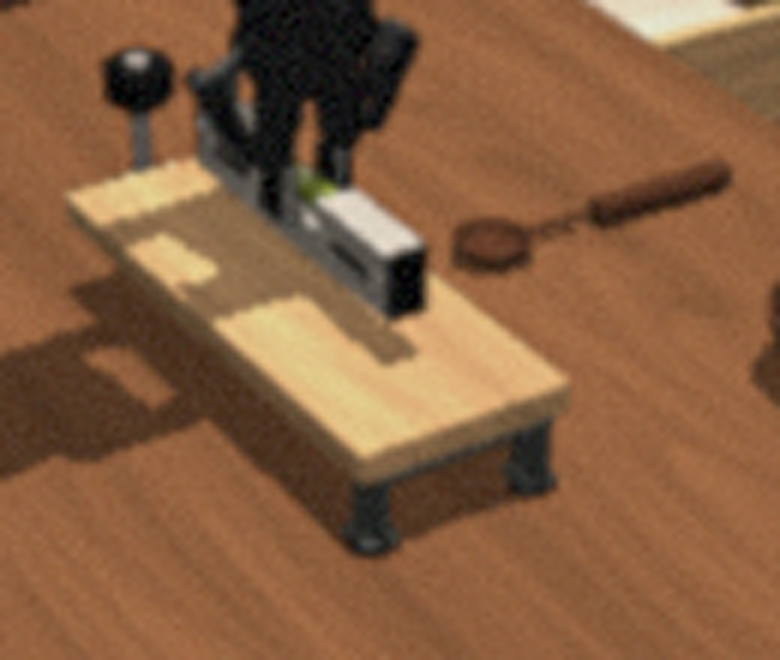

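The level hangs square above the board's middle, near end at (400,280). The round-headed post at (138,75) is the knob. Now I'll lower it.

{"name": "play_rows", "arguments": {"targets": [[0,0.1,1.2,0,0,0,0],[0,0,0.8,0,0,0,0],[0,0,0.4,0,0,0,0],[0,0,0.3,0,0,0,0],[0,0,0,0,0,0,0],[0,0,0,0,0,0,0]]}}

```text
t: 9.0
ee_pos: [0.5294, 0.0939, 0.0846]
tcp_rot: [[-0.021, 1.0, 0.001], [1.0, 0.021, 0.0], [0.0, 0.001, -1.0]]
force: [-0.0, 0.6, -4.0]
opening: 0.269
grip_force: 60.1
```

{"name": "play_rows", "arguments": {"targets": [[0,0,0.15,0,0,0,0],[0,0,0,0,0,0,0]]}}

```text
t: 9.25
ee_pos: [0.5292, 0.0938, 0.0828]
tcp_rot: [[-0.021, 1.0, -0.0], [1.0, 0.021, 0.0], [0.0, -0.0, -1.0]]
force: [0.7, -0.2, -2.1]
opening: 0.27
grip_force: 60.1
```

{"name": "play_rows", "arguments": {"targets": [[0,0,0.1,0,0,0,0],[0,0,0,0,0,0,0]]}}

```text
t: 9.5
ee_pos: [0.5293, 0.0939, 0.0819]
tcp_rot: [[-0.021, 1.0, 0.0], [1.0, 0.021, 0.0], [0.0, 0.0, -1.0]]
force: [0.0, -0.3, -2.4]
opening: 0.272
grip_force: 60.2
```

{"name": "play_rows", "arguments": {"targets": [[0,0,0.05,0,0,0,0],[0,0,0,0,0,0,6.5],[0,0,0,0,0,0,6.5],[0,0,0,0,0,0,6.5],[0,0,-1,0,0,0,6.5],[0,0,-3,0,0,0,6.5],[0,0,-5,0,0,0,6.5],[4.5,0,-2,0,0,-1.25,6.5],[0,0,-1,0,0,-1.25,6.5],[0,0,0,0,0,-1.25,6.5]]}}

```text
t: 10.75
ee_pos: [0.5289, 0.1395, 0.2033]
tcp_rot: [[-0.524, 0.852, 0.003], [0.852, 0.524, 0.001], [-0.001, 0.003, -1.0]]
force: [0.8, 0.0, 0.5]
opening: 0.762
grip_force: 0.0
```

Run:
```python
from h import *
go(.5245,.280,.15,120)
```

```text
t 10.75 pos [0.5289 0.1395 0.2033] yaw 31.57 F [0.78 0.05 0.54] open 0.7622569355456913 grip 0.0
shift cm [12.2   6.96  5.34] turn8 [  0.013   0.024 -11.054]
```

{"name": "play_rows", "arguments": {"targets": [[4.1,2.3,0,0,0,0,6.5],[4.1,2.3,0,0,0,0,6.5],[4.0,2.3,0,0,0,0,6.5],[0,0,0,0,0,-1.25,6.5],[0,0,0,0,0,-1.25,6.5],[0,0,0,0,0,-1.25,6.5],[0,0,0,0,0,-1.25,6.5],[0,0,0,0,0,-1.25,6.5],[0,0,0,0,0,-1.25,6.5],[0,0,0,0,0,-1.25,6.5]]}}

```text
t: 12.0
ee_pos: [0.5242, 0.279, 0.2021]
tcp_rot: [[-0.98, -0.2, 0.001], [-0.2, 0.98, 0.0], [-0.001, 0.0, -1.0]]
force: [-0.7, 1.1, -0.7]
opening: 0.764
grip_force: 0.0
```

{"name": "play_rows", "arguments": {"targets": [[0,0,1,0,0,-1.25,6.5],[0,0,2,0,0,-1.25,6.5],[0,0,2,0,0,0,6.5],[0,0,0,0,0,0,6.5],[0,0,0,0,0,0,6.5]]}}

```text
t: 12.62
ee_pos: [0.5247, 0.2792, 0.1525]
tcp_rot: [[-0.856, -0.518, 0.002], [-0.518, 0.856, 0.001], [-0.002, -0.0, -1.0]]
force: [-0.4, 0.6, -0.2]
opening: 0.76
grip_force: 0.0
```

Run:
```python
from h import *
go(.5245,.280,.094,120)
c=snap('top'); a=cv2.resize(c['color'][145:215,90:250][...,::-1],None,fx=4,fy=4,interpolation=2)
s=snap('side'); b=cv2.resize(s['color'][110:190,165:275][...,::-1],None,fx=4,fy=4,interpolation=2)
o=np.zeros((600,640,3),np.uint8);o[:280]=a;o[280:,:440]=b;cv2.imwrite('pics/f1.png',o)
```

```text
t 12.625 pos [0.5247 0.2792 0.1525] yaw 121.17 F [-0.45  0.64 -0.23] open 0.7598672096852689 grip 0.0
shift cm [-0.01  0.08  5.85] turn8 [-0.     0.013  0.147]
```

View pics/f1.png

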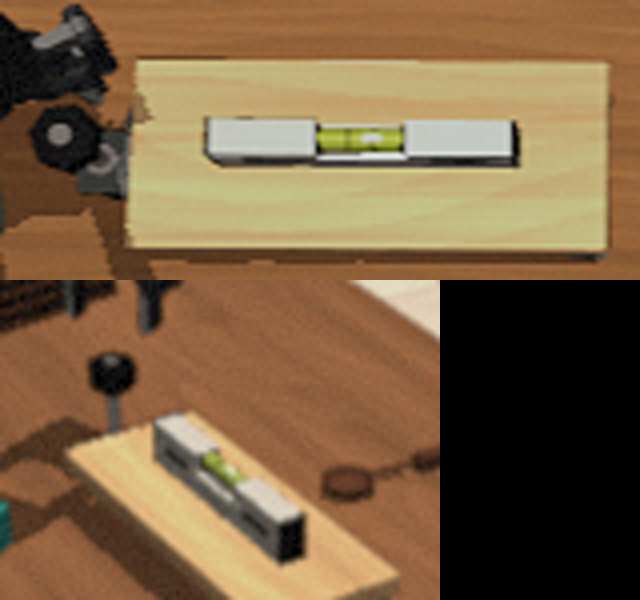

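The level lies square and central on the board. Its vial spans 317–404 with the bubble at (371,138), about 7 mm off towards the fixed feet. That needs roughly 2.3 rad clockwise. I'll check the knob's position from both views.

```bash
cat >> h.py <<'E'
def bubble(c,verbose=0):
    """vial profile along the level in the top view"""
    im=c['color'].astype(int)
    e=c['bp'] if 'bp' in c else None
E
python3 - <<'E'
from h import *
t=load('top');s=load('side')
print(world(t,106.5,179.2,z=.124),world(s,193,132.5,z=.118))
# level top centre & axis
l=world(t,90+207/4,145+138/4,z=.11);r=world(t,90+516/4,145+138/4,z=.11);print(l,r,(l+r)/2)
im=t['color'][176:184,165:196].astype(int)
for k in (0,2): print(im[1:7,:,k])
E
```

```text
[0.52137923 0.27430219 0.124     ] [0.51665877 0.2705668  0.118     ]
[0.52616807 0.18868507 0.11      ] [ 0.53226969 -0.01032348  0.11      ] [0.52921888 0.08918079 0.11      ]
[[197 196 199 161  43 110 144 141 140 138 140 114 115 138 136 142 149 138
  121 136 150 149 148 149 141  91 156 199 197 194 197]
 [196 196 199 165 134 165 162 160 161 161 161 133 134 163 160 171 185 189
  190 187 169 159 160 161 160 129 163 199 198 196 196]
 [196 197 199 164 159 190 185 185 185 186 187 158 161 187 188 195 201 199
  200 201 192 185 185 186 189 151 167 198 196 196 195]
 [195 197 199 158 101 156 164 164 162 164 165 140 140 166 165 179 193 176
  177 188 174 167 168 169 173 138 165 198 196 196 196]
 [196 196 202 160  44 117 146 142 141 140 144 117 120 146 143 145 145 117
  117 144 144 143 146 148 119  61 163 199 197 197 195]
 [200 200 204 163  14  54  87 103 101 101  96  76  83  90  89  89  92  83
   54  72  93  95  98 100  80  40 160 201 199 198 198]]
[[191 191 195 158  38  43  55  55  55  50  53  45  48  52  53  52  54  51
   47  47  73  85  87  90  88  59 163 199 194 192 194]
 [191 191 197 165  50  58  53  57  55  56  57  47  46  57  53  93 134 143
  145 133  86  51  55  56  53  47 161 196 194 194 192]
 [193 192 199 165  72  87  84  85  83  83  86  72  79  84  93 181 215 212
  214 213 171  79  80  83  84  62 164 197 194 193 193]
 [188 189 196 161  39  60  62  64  62  62  62  54  53  63  58 117 147 129
  131 135  97  66  66  68  67  56 163 196 193 192 193]
 [189 189 197 162  22  41  51  50  50  46  51  41  42  52  49  50  50  38
   34  49  49  47  50  51  42  42 164 196 194 194 193]
 [196 195 202 164   8  19  37  49  51  49  36  19  23  24  17  20  22  24
    0  10  19  23  21  23  20  23 161 200 198 197 197]]
```

{"name": "play_rows", "arguments": {"targets": [[0.3,0,2,0,0,0,6.5],[0,0,2,0,0,0,6.5],[0,0,1.3,0,0,0,6.5],[0,0,0.5,0,0,0,6.5],[0,0,0,0,0,0,6.5],[0,0,0,0,0,0,0],[0,0,0,0,0,0,0],[0,0,0,0,0,0,0],[0,0,0,0,0,0,0]]}}

```text
t: 13.85
ee_pos: [0.5211, 0.2793, 0.0948]
tcp_rot: [[-0.856, -0.517, -0.0], [-0.517, 0.856, 0.004], [-0.002, 0.003, -1.0]]
force: [-3.9, 4.4, 4.8]
opening: 0.456
grip_force: 60.2
```

{"name": "play_rows", "arguments": {"targets": [[0,0,0,0,0,0.6,0],[0,0,0,0,0,1.0,0],[0,0,0,0,0,1.0,0],[0,0,0,0,0,1.0,0],[0,0,0,0,0,1.0,0]]}}

```text
t: 14.48
ee_pos: [0.5209, 0.28, 0.0948]
tcp_rot: [[-0.995, 0.103, -0.0], [0.103, 0.995, 0.005], [0.001, 0.005, -1.0]]
force: [-4.0, 6.5, 4.6]
opening: 0.448
grip_force: 60.3
```

Run:
```python
from h import *
go(.522,.279,.0948,80)
print(readout.state()['moment'])
```

```text
t 14.475 pos [0.5209 0.28   0.0948] yaw 84.08 F [-3.98  6.46  4.57] open 0.4479819422009687 grip 60.25459170341492
shift cm [-0.12 -0.09  0.  ] turn8 [ 0.035 -0.005  0.51 ]
[1.05611075 0.69638517 0.08748961]
```

{"name": "play_rows", "arguments": {"targets": [[0,0,0,0,0,1.2,0],[0,0,0,0,0,1.2,0],[0,0,0,0,0,1.2,0],[0,0,0,0,0,1.2,0],[0,0,0,0,0,1.2,0],[0,0,0,0,0,1.2,0],[0,0,0,0,0,1.2,0],[0,0,0,0,0,1.2,0],[0,0,0,0,0,1.2,0],[0,0,0,0,0,1.2,0]]}}

```text
t: 15.72
ee_pos: [0.5223, 0.281, 0.0949]
tcp_rot: [[0.207, 0.978, 0.003], [0.978, -0.207, 0.007], [0.007, 0.002, -1.0]]
force: [-2.1, 8.7, 1.4]
opening: 0.454
grip_force: 60.1
```

{"name": "play_rows", "arguments": {"targets": [[0,0,0,0,0,0,0],[0,0,0,0,0,0,0],[0,0,0,0,0,0,0],[0,0,0,0,0,0,0],[0,0,0,0,0,0,0],[0,0,0,0,0,0,0],[0,0,0,0,0,0,0],[0,0,0,0,0,0,0],[0,0,0,0,0,0,0],[0,0,0,0,0,0,0]]}}

```text
t: 16.98
ee_pos: [0.5223, 0.2809, 0.0949]
tcp_rot: [[0.203, 0.979, 0.003], [0.979, -0.203, 0.007], [0.007, 0.002, -1.0]]
force: [-1.0, 10.3, 2.3]
opening: 0.449
grip_force: 60.1
```

{"name": "play_rows", "arguments": {"targets": [[0,0,0,0,0,0,0],[0,0,0,0,0,0,0],[0,0,0,0,0,0,0],[0,0,0,0,0,0,0],[0,0,0,0,0,0,0],[0,0,0,0,0,0,0]]}}

```text
t: 17.73
ee_pos: [0.5223, 0.2809, 0.0948]
tcp_rot: [[0.203, 0.979, 0.003], [0.979, -0.203, 0.007], [0.007, 0.002, -1.0]]
force: [-2.6, 10.7, 0.5]
opening: 0.453
grip_force: 60.1
```

```bash
cat >> h.py <<'E'
def prof():
    I=np.mean([viewer.camera('top')['color'].astype(float) for _ in range(6)],0)
    np.set_printoptions(linewidth=250,precision=0,suppress=True)
    for r in range(176,182): print(r,I[r,165:196,2].round(),'\n    G',I[r,165:196,0].round())
    return I
E
python3 - <<'E'
from h import *
go(.522,.279,.0948,-11)
print(np.round(readout.state()['moment'],3))
I=prof()
cv2.imwrite('pics/g1.png',cv2.resize(I[160:200,130:230][...,::-1].astype(np.uint8),None,fx=7,fy=7,interpolation=2))
E
```

```text
t 17.725 pos [0.5223 0.2809 0.0948] yaw -11.69 F [-2.55 10.69  0.52] open 0.4532213590388198 grip 60.06352365016937
shift cm [-0.19  0.01  0.  ] turn8 [ 0.012 -0.053 -0.087]
[ 1.316  0.161 -0.075]
176 [190. 189. 193. 160.  62. 150. 191. 190. 188. 189. 189. 189. 188. 188. 186. 185. 184. 184. 192. 194. 190. 191. 190. 177. 161. 126. 166. 198. 192. 192. 192.] 
    G [197. 197. 200. 166.  68. 163. 203. 201. 200. 200. 200. 201. 201. 201. 200. 200. 200. 200. 202. 200. 198. 198. 197. 197. 198. 170. 173. 199. 197. 196. 197.]
177 [191. 192. 196. 160.  50.  47.  59.  55.  55.  54.  54.  45.  44.  47.  45.  46.  44.  46.  49.  49.  58.  60.  61.  59.  76.  62. 165. 200. 195. 195. 196.] 
    G [196. 197. 201. 164.  58. 116. 149. 146. 145. 144. 144. 116. 117. 141. 139. 138. 136. 137. 125. 123. 145. 152. 151. 151. 143.  96. 159. 199. 197. 196. 197.]
178 [192. 192. 197. 161.  56.  54.  58.  57.  56.  59.  57.  45.  88. 136. 149. 148. 150. 120.  55.  48.  54.  53.  54.  55.  56.  43. 166. 200. 194. 194. 194.] 
    G [196. 197. 200. 168. 119. 153. 164. 162. 162. 163. 163. 135. 151. 188. 191. 191. 192.
[... 346 characters left out ...]
188. 188. 188. 190. 162. 172. 200. 197. 197. 197.]
180 [189. 190. 195. 159.  55.  56.  62.  62.  60.  61.  61.  52.  72. 105. 130. 141. 131.  94.  50.  58.  65.  65.  66.  65.  64.  41. 166. 200. 193. 194. 194.] 
    G [196. 198. 200. 162. 110. 153. 164. 162. 162. 162. 165. 138. 144. 178. 184. 188. 187. 164. 134. 153. 167. 167. 167. 168. 159. 111. 163. 200. 197. 197. 197.]
181 [190. 191. 198. 164.  40.  38.  48.  47.  46.  47.  47.  39.  39.  47.  47.  48.  47.  44.  37.  47.  50.  48.  49.  48.  40.  23. 168. 201. 194. 194. 194.] 
    G [197. 198. 202. 164.  49. 112. 143. 141. 140. 141. 142. 116. 118. 142. 142. 142. 142. 130. 113. 132. 145. 144. 145. 146. 120.  54. 162. 201. 197. 196. 197.]
```

View pics/g1.png

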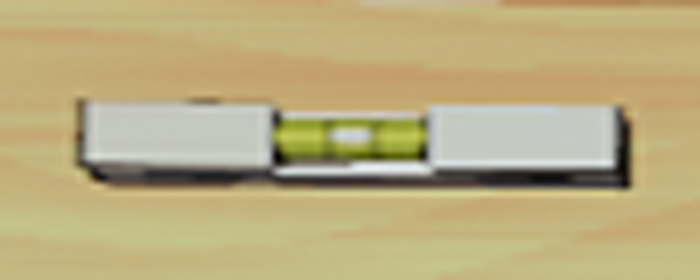

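The bubble at (350,134) now lies almost midway between the lines at about (322,134) and (373,134), roughly 0.3 mm towards the foot. I'll release the knob and check again without the grip's push.

{"name": "play_rows", "arguments": {"targets": [[0,0,0,0,0,0,6.5],[0,0,0,0,0,0,6.5],[0,0,0,0,0,0,6.5],[0,0,0,0,0,0,6.5],[0,0,0,0,0,0,6.5],[0,0,0,0,0,0,6.5],[0,0,0,0,0,0,6.5],[0,0,0,0,0,0,6.5],[0,0,0,0,0,0,6.5],[0,0,0,0,0,0,6.5]]}}

```text
t: 19.27
ee_pos: [0.5216, 0.2774, 0.0933]
tcp_rot: [[0.201, 0.98, 0.0], [0.98, -0.201, 0.0], [0.0, -0.0, -1.0]]
force: [-0.0, 0.8, -0.3]
opening: 0.76
grip_force: 0.0
```

{"name": "play_rows", "arguments": {"targets": [[0,0,0,0,0,0,6.5],[0,0,0,0,0,0,6.5],[0,0,0,0,0,0,6.5],[0,0,0,0,0,0,6.5],[0,0,0,0,0,0,6.5],[0,0,0,0,0,0,6.5]]}}

```text
t: 20.02
ee_pos: [0.5216, 0.2774, 0.0933]
tcp_rot: [[0.201, 0.98, 0.0], [0.98, -0.201, 0.0], [0.0, 0.0, -1.0]]
force: [-0.9, 0.7, -0.8]
opening: 0.76
grip_force: 0.0
```

Run:
```python
from h import *
go(.522,.279,.0948,-11)
I=prof()
```

```text
t 20.025 pos [0.5216 0.2774 0.0933] yaw -11.62 F [-0.87  0.67 -0.84] open 0.7597191081943195 grip 0.0
shift cm [ 0.16  0.01 -0.15] turn8 [ 0.    -0.001 -0.077]
176 [189. 190. 193. 160.  62. 149. 192. 190. 189. 189. 189. 189. 188. 188. 186. 186. 185. 185. 192. 194. 191. 190. 190. 177. 162. 126. 166. 198. 192. 192. 193.] 
    G [197. 198. 200. 166.  68. 162. 204. 201. 200. 200. 201. 202. 202. 201. 200. 201. 201. 201. 201. 200. 199. 198. 198. 197. 199. 170. 173. 199. 197. 197. 197.]
177 [191. 193. 196. 161.  50.  45.  58.  57.  57.  54.  56.  47.  44.  48.  45.  45.  46.  48.  48.  50.  58.  60.  61.  58.  74.  61. 165. 201. 195. 195. 195.] 
    G [197. 198. 200. 164.  58. 115. 149. 146. 145. 144. 144. 118. 117. 142. 139. 138. 138. 138. 125. 124. 145. 151. 151. 151. 142.  95. 158. 200. 198. 197. 197.]
178 [192. 192. 196. 160.  56.  54.  59.  59.  57.  56.  57.  44.  90. 136. 149. 148. 150. 120.  56.  49.  54.  54.  56.  57.  55.  43. 167. 200. 195. 194. 193.] 
    G [197. 197. 200. 167. 120. 153. 164. 163. 162. 162. 164. 134. 152. 189. 192. 191. 192. 169. 131. 147. 160. 159. 160. 161. 1
[... 309 characters left out ...]
188. 188. 188. 190. 162. 173. 200. 197. 197. 197.]
180 [189. 190. 194. 160.  56.  56.  61.  61.  61.  62.  62.  52.  70. 105. 129. 142. 131.  94.  51.  60.  65.  66.  66.  67.  63.  42. 165. 200. 194. 194. 194.] 
    G [197. 197. 200. 162. 110. 154. 164. 163. 162. 164. 166. 138. 144. 178. 185. 189. 187. 163. 134. 154. 168. 167. 167. 170. 158. 111. 162. 201. 198. 197. 197.]
181 [190. 191. 198. 165.  40.  41.  48.  48.  48.  48.  49.  38.  38.  46.  47.  45.  48.  42.  39.  46.  50.  50.  51.  50.  41.  22. 167. 202. 194. 194. 194.] 
    G [197. 198. 201. 164.  49. 112. 143. 141. 140. 141. 143. 115. 117. 143. 142. 140. 143. 131. 113. 132. 145. 145. 145. 146. 121.  52. 161. 201. 197. 197. 197.]
```

Unchanged after release, so the bubble is centred within about 0.3 mm. Next I'll rise, shut the fingers and move over the level's foot-side half, which keeps the vial visible.

{"name": "play_rows", "arguments": {"targets": [[0,0,-1,0,0,0,6.5],[0,0,-3,0,0,0,6.5],[0,0,-5,0,0,0,6.5],[-4.1,1.1,0,0,0,0,0],[-4.1,1.1,0,0,0,0,0],[-4.1,1.1,0,0,0,0,0],[0,0,0,0,0,0,0],[0,0,0,0,0,0,0]]}}

```text
t: 21.32
ee_pos: [0.5294, 0.1506, 0.1839]
tcp_rot: [[0.202, 0.979, 0.001], [0.979, -0.202, 0.001], [0.001, 0.001, -1.0]]
force: [-0.5, -0.3, -0.3]
opening: 0.001
grip_force: 0.0
```

Run:
```python
from h import *
go(.5278,.150,.115,-11.6)
```

```text
t 21.325 pos [0.5294 0.1506 0.1839] yaw -11.65 F [-0.47 -0.3  -0.27] open 0.001132177759808886 grip 0.0
shift cm [-0.09 -0.15  6.89] turn8 [ 0.005 -0.007 -0.006]
```

{"name": "play_rows", "arguments": {"targets": [[0,-0.15,3,0,0,0,0],[0,0,2,0,0,0,0],[0,0,1.2,0,0,0,0],[0,0,0.6,0,0,0,0],[0,0,0.2,0,0,0,0],[0,0,0,0,0,0,0],[0,0,0,0,0,0,0]]}}

```text
t: 22.2
ee_pos: [0.528, 0.1506, 0.1139]
tcp_rot: [[0.201, 0.979, 0.001], [0.979, -0.201, 0.0], [0.001, 0.001, -1.0]]
force: [0.4, 0.3, 0.7]
opening: 0.001
grip_force: 0.0
```

{"name": "play_rows", "arguments": {"targets": [[0,0,0.2,0,0,0,0],[0,0,0.1,0,0,0,0],[0,0,0,0,0,0,0]]}}

```text
t: 22.58
ee_pos: [0.5276, 0.1505, 0.1102]
tcp_rot: [[0.201, 0.979, -0.0], [0.979, -0.201, 0.0], [-0.0, -0.0, -1.0]]
force: [-0.0, 0.8, 0.5]
opening: -0.003
grip_force: 0.0
```

{"name": "play_rows", "arguments": {"targets": [[0,0,0.1,0,0,0,0],[0,0,0,0,0,0,0],[0,0,0,0,0,0,0]]}}

```text
t: 22.95
ee_pos: [0.5278, 0.1505, 0.11]
tcp_rot: [[0.201, 0.98, 0.001], [0.98, -0.201, 0.0], [0.0, 0.001, -1.0]]
force: [-1.3, -0.3, 5.6]
opening: -0.003
grip_force: 2.7
```

{"name": "play_rows", "arguments": {"targets": [[0,0,0.07,0,0,0,0],[0,0,0,0,0,0,0],[0,0,0,0,0,0,0],[0,0,0,0,0,0,0]]}}

```text
t: 23.45
ee_pos: [0.5278, 0.1506, 0.11]
tcp_rot: [[0.201, 0.98, 0.001], [0.98, -0.201, 0.0], [0.0, 0.001, -1.0]]
force: [-2.0, -1.1, 9.7]
opening: -0.001
grip_force: 4.7
```

{"name": "play_rows", "arguments": {"targets": [[0,0,0,0,0,0,0],[0,0,0,0,0,0,0],[0,0,0,0,0,0,0],[0,0,0,0,0,0,0],[0,0,0,0,0,0,0],[0,0,0,0,0,0,0],[0,0,0,0,0,0,0],[0,0,0,0,0,0,0],[0,0,0,0,0,0,0],[0,0,0,0,0,0,0]]}}

```text
t: 24.7
ee_pos: [0.5278, 0.1506, 0.11]
tcp_rot: [[0.201, 0.98, 0.001], [0.98, -0.201, 0.0], [0.0, 0.001, -1.0]]
force: [-3.7, -0.5, 8.7]
opening: -0.0
grip_force: 4.7
```

Run:
```python
from h import *
F=[]
for i in range(6):
    c=viewer.camera('top');F.append(readout.state()['force'][2])
print(np.round(F,2),readout.state()['t'])
a=c['color'][145:215,90:250][...,::-1];cv2.imwrite('pics/k1.png',cv2.resize(a,None,fx=5,fy=5,interpolation=2))
for r in (178,179,180,181):print(c['color'][r,165:196,2].tolist())
```

```text
[9.91 9.78 9.23 9.03 9.11 8.61] 25.0
[194, 192, 196, 160, 50, 54, 59, 56, 57, 57, 60, 43, 84, 136, 149, 148, 149, 127, 72, 51, 54, 56, 52, 55, 55, 48, 164, 200, 194, 194, 192]
[195, 195, 198, 163, 73, 90, 90, 88, 90, 89, 90, 76, 157, 207, 213, 214, 218, 190, 102, 81, 85, 88, 87, 83, 83, 68, 168, 201, 194, 195, 194]
[190, 188, 194, 159, 56, 54, 57, 57, 61, 61, 62, 48, 70, 104, 114, 113, 117, 93, 48, 62, 63, 63, 67, 65, 67, 41, 166, 199, 193, 193, 193]
[191, 191, 199, 164, 40, 38, 49, 45, 48, 49, 49, 38, 39, 47, 46, 47, 46, 42, 39, 49, 52, 49, 53, 48, 42, 24, 166, 200, 194, 193, 195]
```

View pics/k1.png

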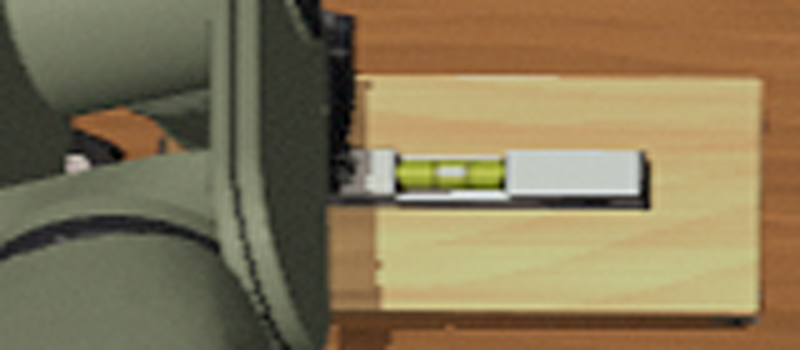

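Bubble centred at (451,172) between the lines at about (434,172) and (470,172) while pressing with about 9.3 N. One small addition brings it to around 10 N.

{"name": "play_rows", "arguments": {"targets": [[0,0,0.02,0,0,0,0],[0,0,0,0,0,0,0],[0,0,0,0,0,0,0],[0,0,0,0,0,0,0],[0,0,0,0,0,0,0],[0,0,0,0,0,0,0],[0,0,0,0,0,0,0],[0,0,0,0,0,0,0]]}}

```text
t: 26.0
ee_pos: [0.5278, 0.1506, 0.11]
tcp_rot: [[0.201, 0.98, 0.001], [0.98, -0.201, 0.0], [0.001, 0.001, -1.0]]
force: [-1.7, -0.7, 10.8]
opening: -0.002
grip_force: 5.3
```

Run:
```python
from h import *
F=[]
for i in range(5):
    c=viewer.camera('top');F.append(readout.state()['force'][2])
print(np.round(F,2),c['color'][179,165:196,2].tolist())
if 8.5<np.mean(F)<12: print(ticket.hand_in())
```

```text
[10.88 10.23 10.54 10.95 10.39] [195, 194, 197, 163, 71, 89, 89, 88, 89, 90, 85, 72, 157, 207, 213, 212, 218, 188, 103, 80, 89, 89, 86, 87, 86, 70, 169, 201, 195, 193, 194]
the job is handed in; nothing more can be done
None
```

The job is handed in at about 26 s: the level lies square along the board's middle, the bubble is centred (about 0.3 mm off at most), and the arm is still pressing the level down with about 10.5 N.

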